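# Uncover the vortex mixer and hold the tube pressed in its spring head

## Task

Lift the loose grey dust cover off the white vortex mixer by its knob and stand it upright on the bare bench, clear of the mixer. Then take the capped sample tube that stands near the front edge of the bench by the laptop, set it upright in the mixer's spring-loaded cup and press straight down with it until the cup has sunk about half-way (8 mm of its 16 mm travel), without ever driving the cup down onto its stop. Finish while still holding the tube upright in the grip and the cup pressed half-way; leave the dropper bottle and the capped objective case in the same row standing where they are.

Things in the scene. Friction and masses are not known exactly. Their poses are not given: they have to be found in the camera images.
- cover_knob (a point): grip point on the axis of the black knob (upright rod 22 mm thick, 26 at its tip, 34 tall) of the loose grey cover, an upside-down round pot 82 mm wide, 52 high, 90 g. Point: 20 mm above the cover's flat top, 14 below the knob's tip, 72 above the rim. At the start the rim stands on the mixer's top, 55 mm above the bench, round the cup; lift straight up over 45 mm to clear the cup. z axis up
- head_seat (a point): centre of the cup's floor, 85 mm above the bench when not pressed. Black rubber cup, open upward, 56 mm wide outside, about 44 inside, 16 deep, over the middle of the mixer: a fixed white box 100 mm deep, 120 wide, 55 high, small dial on the front facing roughly to the robot. The bench beyond the mixer's right (-y) side is bare up to 200 mm from this point. z axis up
- mixer_head (a joint): how far the cup is pressed straight down, in m: 0 at rest (sprung up), 0.016 on its stop. It starts to sink at about 3 N and takes 0.6 N more for each mm (about 8 N at 8 mm); it springs back when let go
- tube_mid (a point): centre of the upright sample tube, half-way up, on its axis: white, round, 28 mm thick, with a ribbed screw cap 34 mm wide on its top 13 mm; 113 mm tall, 50 g, on a flat foot 28 mm wide. Stands on the bench in front or left of the laptop, in one of three places in a row along y, shared in random order with the dropper bottle and the case, over 90 mm apart. z axis up
- tube_foot (a point): centre of the underside of that tube's foot, 56.5 mm below tube_mid
- dropper: dark brown dropper bottle with a pointed black rubber top, 34 mm across, 102 mm tall; origin at the centre of its underside. A bystander
- objective: clear round case with a wide black screw cap, 38 mm across, 64 mm tall; origin at the centre of its underside. A bystander
Not all that is in view belongs to the job. Of the things that look like the part that bears cover_knob, the largest one is meant.

How it is judged:
On the way, in this order (a step that is already met when the one before it is completed fails the run):
1. the cover stands upright on the bench, clear of the mixer, at rest and let go (height (world z) of cover_knob between 0.066 and 0.078 m and angle between cover_knob's own z axis and vertical below 0.1 rad and horizontal distance between cover_knob and head_seat above 0.09 m and contact force between each of the arm, the fingers and cover below 0.1 N and linear speed of cover below 0.02 m/s), for 0.2 s.
2. the tube is held in the fingers, clear of the bench (height (world z) of tube_foot above 0.03 m and contact force between the fingers and tube above 1 N), for 0.2 s.
At the end, for the whole second after the job is handed in: The gripped tube, upright within 0.17 rad, foot within 10 mm of the cup's axis and 6 mm of its floor, alone keeps the cup pressed 4 to 12 mm, at rest. The cover stands upright and untouched on the bench, 90 mm or more from the cup. Dropper bottle and case stand upright within 20 mm of their start (value of joint mixer_head between 0.004 and 0.012 m and velocity of joint mixer_head between -0.01 and 0.01 m/s and contact force between tube and mixer_head above 2 N and contact force between the fingers and tube above 1 N and contact force between each of the arm, the fingers and mixer_head below 0.1 N and horizontal distance between tube_foot and head_seat below 0.01 m and z of tube_foot in the frame of head_seat below 0.006 m and angle between tube_mid's own z axis and vertical below 0.17 rad and height (world z) of cover_knob between 0.066 and 0.078 m and angle between each of cover_knob, dropper, objective's own z axis and vertical below 0.1 rad and horizontal distance between cover_knob and head_seat above 0.09 m and contact force between cover and mixer below 0.1 N and contact force between each of the arm, the fingers and cover below 0.1 N and distance of each of dropper, objective from where it was at the start of the episode below 0.02 m); the arm keeps its last pose, push and grip.
It fails at once if the cup was driven down onto its stop (value of joint mixer_head above 0.015 m).
It fails at once if the dropper bottle was knocked or shifted (angle between dropper's own z axis and vertical above 0.3 rad or distance of dropper from where it was at the start of the episode above 0.03 m).
It fails at once if the objective case was knocked or shifted (angle between objective's own z axis and vertical above 0.3 rad or distance of objective from where it was at the start of the episode above 0.03 m).
It also fails if it takes over 64 s, if anything falls off the work surface, if the arm or the gripper's body presses on something with over 40 N, if the wrist force passes 120 N, or if a joint passes its speed limit or range.

## Robot

A 6-joint arm with a two-finger parallel gripper is mounted at the origin on a cart in front of the work surface, level with it; the furniture and walls round the work are solid. World frame = base frame: x ahead of the robot, y to its left, z up, the work surface at z = 0. Lengths are in m, angles in rad, forces in N, time in s.
With the tool pointing down it reaches from about 0.35 to 0.775 m from the base axis. Payload 7.3 kg.
Tool frame: the origin (TCP) lies at the very end of the fingers, on their centre line; the grasp point (between the pads) lies 19 mm behind it (manip.grasp_offset is the distance from the TCP to the grasp point, in m); z points along the fingers, y is the line along which they close (so a half turn about z gives the same grasp; the last joint's range is limited). The gripper opens to 92 mm and grips with 3 to 60 N. Pads are 19 mm wide; open, the fingers measure 130 mm over their backs; the gripper's body (75 mm by 190 mm) begins 47 mm behind the grasp point.
Start: joints at [-1.392, 0.342, 1.524, -0, 1.275, -0.146], TCP at [0.168, -0.498, 0.227] pointing down, gripper open.
Joint ranges: [-2.53, 2.53], [-0.77, 2.02], [0.04, 2.7], [-1, 4.14], [0.28, 2.66], [-3.11, 3.11]. Speed limits (rad/s): [2.57, 2.57, 3.14, 3.14, 3.14, 3.14].

## Interface

Orientations are given as a rotation vector (axis times angle).
In Python, from bench import sensors, eyes, hand_in, manip gives the robot as it stands.
- The arm moves only by the shell command python3 -m crank 'ROWS' [FORCE]. ROWS is JSON, a list of rows, each a list of 7 numbers: the turn, a rotation vector about the tool's x, y, z in rad, then the shift along the tool's x, y, z in cm, then the gripper command: -1 is fully open, 1 is shut, values between are in proportion. In form: [[rx, ry, rz, dx, dy, dz, grip], ...]. A call has 1 to 10 rows; each row shifts and turns the commanded pose from where the row before left it, along the tool's axes as they then stand; what a row does not reach is not made up. A row lasts 1/8 s, in which the tool goes at most 62.5 mm and 10.7 degrees, less where a joint would pass 70% of its speed; a pose out of reach is approached as far as the arm can. A call with a gripper value outside its range is refused whole. The fingers move at their own pace and stop on an object; FORCE is the grip in N (left out, the last holds). Time passes only in rows, so rows that do not move let the fingers close. It gives the time, the measured TCP pose, the force, the opening and the grip force at its end, in the units of the state.
- sensors.observe(): the state, without advancing time (a new reading comes with each control period).
- eyes.get_image(name): name is "scene" or "side" or "wrist"; returns a dict with "frame" (384x512x3 uint8, red, green, blue), "depth" (384x512 float32, m along the optical axis (not along the pixel's ray), 0 where there is no reading), "vertical_fov" (degrees; the focal length in pixels is half the picture's height over the tangent of half this angle, whatever the lens; pixels are square), "cx", "cy" (the principal point, pixels), "camera_from_world" (4x4, takes a point from world to camera coordinates). Camera axes: x right, y down, z forward; pixel columns grow to the right and rows downward; lengths in m; the calibration is good to about 2 mm. The wrist camera is an equidistant fisheye: a pixel r from the principal point sees the ray r / f radians off the axis. A picture is of the moment at which its call begins.
- hand_in(): hands the job in; it is judged then, once.
The state is a dict: "clock": time; "q": joint angles; "joint_vel": joint speeds; "joint_torque": joint torques, N m; "ee_pos": TCP position; "tool_rot": TCP orientation; "force": force on the tool from outside, world axes, zero at the start; "ft_torque": the same for the moment, N m; "finger_gap": opening from 0.0 (shut) to 1.0 (fully open); "gripper_force": force on a finger pad.
Only numpy, scipy, OpenCV 4.12 (cv2) and the standard library are available. Lean on these libraries where they do the work, as an engineer would, in place of code of your own. Each camera call takes 0.05 s, during which the arm holds its last target. There are 200 camera calls.

## Working session

There is one attempt and no reset: what is moved stays moved. The work goes in short steps, Python scripts to look and compute and a shell command to move; the robot and the scene stay as the last step left them, time stands still between calls to the robot, and variables do not carry over. Pictures are saved under pics/ and viewed, at most 10 in all, crops included, and the job is handed in when it is done.

```bash
mkdir -p pics
cat > h.py <<'E'
import numpy as np,cv2
from bench import sensors,eyes,manip
from scipy.spatial.transform import Rotation as R
def cloud(im):
    d=im['depth'];h,w=d.shape
    f=h/2/np.tan(np.radians(im['vertical_fov'])/2)
    u,v=np.meshgrid(np.arange(w),np.arange(h))
    p=np.stack([(u-im['cx'])/f*d,(v-im['cy'])/f*d,d,np.ones_like(d)],-1)
    P=p@np.linalg.inv(im['camera_from_world']).T
    P=P[...,:3]; P[d<=0]=np.nan
    return P
E
python3 - <<'E'
from h import *
for n in('scene','side'):
    im=eyes.get_image(n); cv2.imwrite(f'pics/{n}0.png',im['frame'][...,::-1]); np.savez(f'pics/{n}0.npz',P=cloud(im),F=im['frame'])
    print(n,im['vertical_fov'],np.linalg.inv(im['camera_from_world'])[:3,3],(im['depth']>0).mean())
s=sensors.observe();print(s['ee_pos'],s['tool_rot'],s['force'],s['finger_gap']);print(R.from_rotvec(s['tool_rot']).as_matrix().round(3))
E
```

```text
scene 49.05705825995388 [-0.04001385  0.57066436  0.9685193 ] 0.9962005615234375
side 44.530609217534334 [0.06033912 0.80308436 0.75641695] 0.9961039225260416
[ 0.16748537 -0.49718822  0.22611586] [-3.09891280e+00 -5.07664923e-01  5.04753110e-05] [0.1097257  1.04394673 0.00143381] 0.9994473492197271
[[ 0.948  0.319 -0.   ]
 [ 0.319 -0.948  0.001]
 [ 0.    -0.001 -1.   ]]
```

View pics/scene0.png

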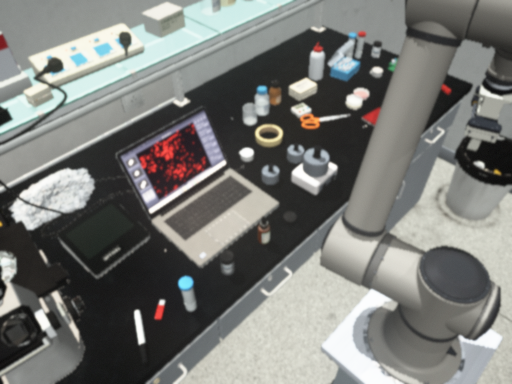

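View pics/side0.png

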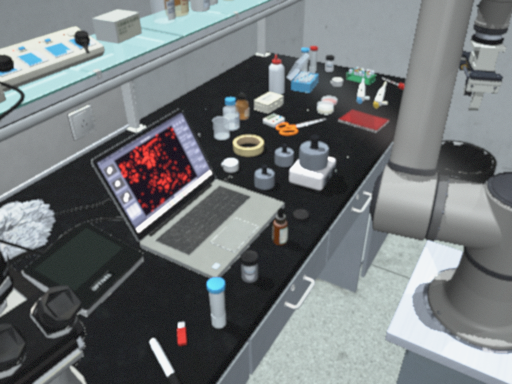

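The scene view shows the mixer with its cover at (316,168), and the row of tube (188,293), case (228,263) and dropper (264,232). In the side view these are at (313,155), (217,300), (250,265) and (280,228). The two small grey covers nearby are decoys.

Run:
```python
from h import *
for n,boxes in (('scene',dict(cover=(285,140,345,200),tube=(172,270,205,318),obj=(218,246,240,280),drop=(255,215,275,248))),('side',dict(cover=(285,130,342,192),tube=(203,272,232,335),obj=(238,247,264,288),drop=(268,203,293,250)))):
    D=np.load(f'pics/{n}0.npz');P=D['P'];F=D['F']
    for k,(a,b,c,d) in boxes.items():
        Q=P[b:d,a:c].reshape(-1,3)
        for lo,hi in ([(.03,.052),(.053,.06),(.065,.1),(.1,.112),(.115,.139),(.139,.15)] if k=='cover' else [(.012,.05),(.05,.09),(.09,.12)]):
            m=(Q[:,2]>lo)&(Q[:,2]<hi)
            if m.sum()>4: print(n,k,lo,hi,m.sum(),Q[m].min(0).round(3),Q[m].max(0).round(3),np.median(Q[m],0).round(3))
    # everything tall in the region right of mixer
    Q=P.reshape(-1,3)
    m=(Q[:,2]>.012)&(Q[:,0]>.3)&(Q[:,0]<.75)&(Q[:,1]<.15)&(Q[:,1]>-.4)&(Q[:,2]<.4)
    g=np.unique((Q[m,:2]//.03).astype(int),axis=0)*.03
    if n=='side': print(g.round(2).tolist())
```

```text
scene cover 0.03 0.052 438 [ 0.451 -0.331  0.03 ] [ 0.653 -0.195  0.052] [ 0.509 -0.254  0.039]
scene cover 0.053 0.06 274 [ 0.46  -0.319  0.053] [ 0.632 -0.198  0.06 ] [ 0.488 -0.223  0.056]
scene cover 0.065 0.1 222 [ 0.469 -0.282  0.065] [ 0.544 -0.215  0.1  ] [ 0.488 -0.227  0.082]
scene cover 0.1 0.112 329 [ 0.47  -0.299  0.1  ] [ 0.55  -0.216  0.112] [ 0.502 -0.249  0.107]
scene cover 0.115 0.139 38 [ 0.498 -0.265  0.115] [ 0.516 -0.246  0.139] [ 0.505 -0.251  0.128]
scene cover 0.139 0.15 37 [ 0.498 -0.269  0.139] [ 0.52  -0.245  0.145] [ 0.51  -0.258  0.142]
scene tube 0.012 0.05 93 [0.434 0.297 0.012] [0.457 0.323 0.05 ] [0.439 0.316 0.031]
scene tube 0.05 0.09 98 [0.434 0.297 0.05 ] [0.455 0.323 0.09 ] [0.438 0.315 0.071]
scene tube 0.09 0.12 190 [0.431 0.293 0.09 ] [0.464 0.326 0.118] [0.446 0.311 0.113]
scene obj 0.012 0.05 128 [0.442 0.129 0.012] [0.527 0.188 0.05 ] [0.452 0.176 0.026]
scene obj 0.05 0.09 174 [0.443 0.152 0.051] [0.48  0.189 0.069] [0.459 0.172 0.064]
scene drop 0.012 0.05 132 [ 0.443 -0.026  0.012] [0.534 0.046 0.05 ] [0.456 0.036 0.026]
scene drop 0.05
[... 2448 characters left out ...]
0.21], [0.63, -0.18], [0.63, -0.15], [0.63, -0.12], [0.63, -0.09], [0.63, -0.06], [0.63, -0.03], [0.63, 0.0], [0.63, 0.03], [0.63, 0.06], [0.63, 0.09], [0.63, 0.12], [0.66, -0.12], [0.66, -0.09], [0.66, -0.06], [0.66, -0.03], [0.66, 0.0], [0.66, 0.03], [0.66, 0.06], [0.66, 0.09], [0.66, 0.12], [0.69, -0.36], [0.69, -0.33], [0.69, -0.3], [0.69, -0.15], [0.69, -0.12], [0.69, -0.09], [0.69, -0.06], [0.69, -0.03], [0.69, 0.0], [0.69, 0.03], [0.69, 0.06], [0.69, 0.09], [0.69, 0.12], [0.72, -0.36], [0.72, -0.33], [0.72, -0.3], [0.72, -0.24], [0.72, -0.21], [0.72, -0.18], [0.72, -0.12], [0.72, -0.09], [0.72, -0.06], [0.72, -0.03], [0.72, 0.0], [0.72, 0.03], [0.72, 0.06], [0.72, 0.09], [0.72, 0.12]]
```

```bash
python3 -m crank '[[0,0,0.1625,0,0,0,-1],[0,0,0.1625,0,0,0,-1],[0,0,0,4.27,-3.01,-0.3,-1],[0,0,0,4.27,-3.01,-0.3,-1],[0,0,0,4.27,-3.01,-0.3,-1],[0,0,0,4.27,-3.01,-0.3,-1],[0,0,0,4.27,-3.01,-0.3,-1],[0,0,0,4.27,-3.01,-0.3,-1],[0,0,0,4.27,-3.01,-0.3,-1],[0,0,0,4.27,-3.01,-0.3,-1]]'
python3 -m crank '[[0,0,0,0,0,0,-1],[0,0,0,0,0,0,-1]]'
python3 - <<'E'
from h import *
D=np.load('pics/side0.npz');P=D['P'].reshape(-1,3);S=np.load('pics/scene0.npz')['P'].reshape(-1,3)
Q=np.vstack([P,S]);m=(Q[:,2]>.05)&(Q[:,2]<.059)&(abs(Q[:,0]-.51)<.085)&(abs(Q[:,1]+.256)<.085)
print(m.sum(),cv2.minAreaRect(Q[m,:2].astype(np.float32)))
im=eyes.get_image('wrist');cv2.imwrite('pics/w1.png',im['frame'][...,::-1]);print(im['vertical_fov'],im['cx'],im['cy'],np.linalg.inv(im['camera_from_world']).round(3))
s=sensors.observe();print(s['ee_pos'],R.from_rotvec(s['tool_rot']).as_matrix().round(3))
E
```

```text
clock: 1.35
ee_pos: [0.5103, -0.2555, 0.2505]
tool_rot: [-3.141, 0.0, 0.001]
force: [1.1, -1.3, 0.1]
finger_gap: 0.999
gripper_force: 0.0
clock: 1.6
ee_pos: [0.5087, -0.2568, 0.2501]
tool_rot: [-3.141, -0.001, 0.002]
force: [-0.2, -0.0, -0.8]
finger_gap: 1.001
gripper_force: 0.0
698 ((0.5094271898269653, -0.25332868099212646), (0.10186802595853806, 0.12454886734485626), 4.79979133605957)
65.70646984690485 250.90043050900644 191.66501363416987 [[-0.    -0.967 -0.253  0.576]
 [-1.     0.    -0.    -0.257]
 [ 0.     0.253 -0.967  0.408]
 [ 0.     0.     0.     1.   ]]
[ 0.50840353 -0.25725454  0.25030325] [[ 1.    -0.001 -0.001]
 [-0.001 -1.     0.   ]
 [-0.001 -0.    -1.   ]]
```

View pics/w1.png

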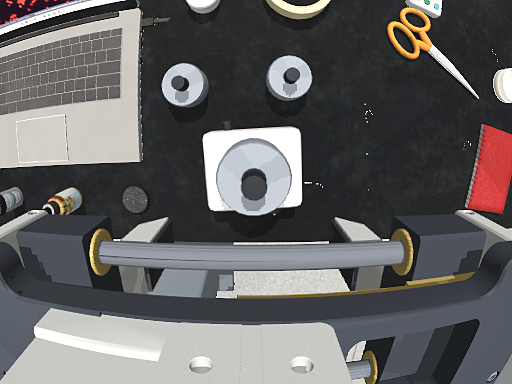

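Wrist view: the knob is at (254,185), centred between the fingers. The mixer is nearly square to the axes, and the bench to its right (x 310–460 px) is bare.

```bash
python3 -m crank '[[0,0,0,0,0,3.7,-1],[0,0,0,0,0,3.7,-1],[0,0,0,0,0,3.7,-1],[0,0,0,0,0,2.5,-1],[0,0,0,0,0,0.4,-1],[0,0,0,0,0,0,1],[0,0,0,0,0,0,1],[0,0,0,0,0,0,1],[0,0,0,0,0,0,1]]' 20
python3 -m crank '[[0,0,0,0,0,0,1],[0,0,0,0,0,0,1]]'
```

```text
clock: 2.78
ee_pos: [0.5094, -0.2569, 0.1113]
tool_rot: [3.141, -0.0, 0.001]
force: [-0.4, 0.3, -0.2]
finger_gap: 0.618
gripper_force: 0.0
clock: 3.02
ee_pos: [0.5092, -0.2568, 0.1108]
tool_rot: [3.141, -0.0, 0.0]
force: [0.8, -0.5, -0.2]
finger_gap: 0.399
gripper_force: 0.0
```

```bash
python3 -m crank '[[0,0,0,0,0,0,1],[0,0,0,0,0,0,1],[0,0,0,0,0,0,1],[0,0,0,0,0,0,1]]'
python3 -m crank '[[0,0,0,0,0,-1,1],[0,0,0,0,0,-2,1],[0,0,0,0,0,-2,1],[0,0,0,0,0,-2,1],[0,0,0,0,0,0,1]]'
```

```text
clock: 3.52
ee_pos: [0.5091, -0.2568, 0.1106]
tool_rot: [-3.141, 0.0, 0.0]
force: [-0.6, 0.5, -0.9]
finger_gap: 0.254
gripper_force: 19.8
clock: 4.15
ee_pos: [0.5101, -0.2574, 0.1828]
tool_rot: [3.139, -0.0, 0.006]
force: [0.1, 0.1, -0.8]
finger_gap: 0.256
gripper_force: 19.8
```

```bash
python3 -m crank '[[0,0,0,0,3.4,0,1],[0,0,0,0,3.4,0,1],[0,0,0,0,3.4,0,1],[0,0,0,0,3.4,0,1],[0,0,0,0,0,0,1],[0,0,0,0,0,3.0,1],[0,0,0,0,0,3.0,1],[0,0,0,0,0,3.0,1],[0,0,0,0,0,2.6,1],[0,0,0,0,0,0,1]]'
python3 -m crank '[[0,0,0,0,0,0,1],[0,0,0,0,0,0.4,1],[0,0,0,0,0,0.4,1],[0,0,0,0,0,0,1]]'
python3 - <<'E'
from h import *
im=eyes.get_image('side');cv2.imwrite('pics/s2.png',cv2.resize(im['frame'][90:250,230:430,::-1],None,fx=3,fy=3));im2=eyes.get_image('scene')
Q=np.vstack([cloud(im).reshape(-1,3),cloud(im2).reshape(-1,3)])
for lo,hi in((.095,.105),(.08,.09),(.05,.058)):
    m=(Q[:,2]>lo)&(Q[:,2]<hi)&(abs(Q[:,0]-.51)<.07)&(abs(Q[:,1]+.256)<.07)
    q=Q[m];print(lo,m.sum(),q.min(0).round(3),q.max(0).round(3),np.median(q,0).round(3))
    print(cv2.minEnclosingCircle(q[:,:2].astype(np.float32)))
E
```

```text
clock: 5.4
ee_pos: [0.5079, -0.3905, 0.0622]
tool_rot: [-3.137, -0.001, 0.007]
force: [0.4, -0.1, -0.9]
finger_gap: 0.259
gripper_force: 19.9
clock: 5.9
ee_pos: [0.509, -0.3927, 0.0566]
tool_rot: [-3.141, 0.0, 0.0]
force: [-0.5, 0.6, -1.5]
finger_gap: 0.256
gripper_force: 19.9
0.095 175 [ 0.481 -0.286  0.095] [ 0.537 -0.224  0.105] [ 0.511 -0.254  0.099]
((0.5109182596206665, -0.25546208024024963), 0.031297605484724045)
0.08 212 [ 0.483 -0.285  0.08 ] [ 0.536 -0.227  0.09 ] [ 0.511 -0.262  0.086]
((0.5121690630912781, -0.2576022148132324), 0.03098662570118904)
0.05 775 [ 0.459 -0.317  0.05 ] [ 0.559 -0.194  0.058] [ 0.497 -0.224  0.054]
((0.5083199739456177, -0.25521227717399597), 0.07358404994010925)
```

View pics/s2.png

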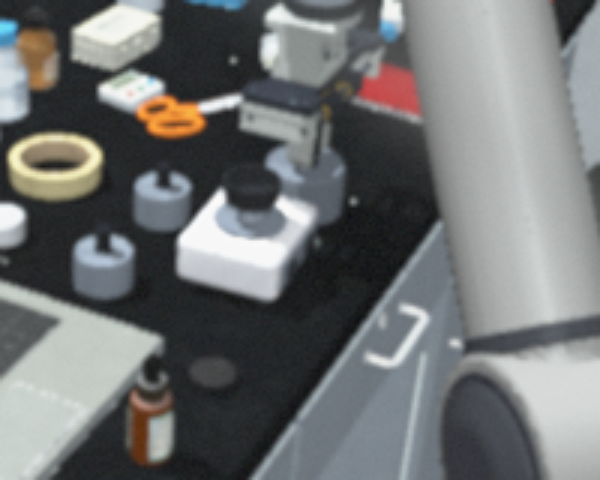

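The cover is just off the bench, beside the bare black cup (crop about (250,190)). I'll set it down and release.

```bash
python3 -m crank '[[0,0,0,0,0,0.1,1],[0,0,0,0,0,0,1],[0,0,0,0,0,0,-0.2],[0,0,0,0,0,0,-0.2],[0,0,0,0,0,0,-0.2],[0,0,0,0,0,0,-0.2]]'
python3 -m crank '[[0,0,0,0,0,-0.5,-0.2],[0,0,0,0,0,-2,-0.2],[0,0,0,0,0,-4,-0.2],[0,0,0,0,0,-6,-1],[0,0,0,0,0,-6,-1]]'
python3 - <<'E'
from h import *
s=eyes.get_image('side');c=eyes.get_image('scene')
Q=np.vstack([cloud(s).reshape(-1,3),cloud(c).reshape(-1,3)])
for lo,hi in((.047,.056),(.065,.1)):
    m=(Q[:,2]>lo)&(Q[:,2]<hi)&(abs(Q[:,0]-.51)<.06)&(abs(Q[:,1]+.393)<.06)
    q=Q[m];print(m.sum(),q.min(0).round(3),q.max(0).round(3),np.median(q,0).round(3))
E
```

```text
clock: 6.75
ee_pos: [0.5092, -0.3929, 0.0558]
tool_rot: [3.141, -0.0, 0.0]
force: [0.8, 0.2, -0.1]
finger_gap: 0.592
gripper_force: 0.0
clock: 7.38
ee_pos: [0.509, -0.3926, 0.2428]
tool_rot: [3.142, -0.0, 0.0]
force: [1.3, -0.1, 0.7]
finger_gap: 0.767
gripper_force: 0.0
224 [ 0.47  -0.428  0.047] [ 0.546 -0.347  0.055] [ 0.502 -0.382  0.051]
68 [ 0.498 -0.406  0.065] [ 0.521 -0.377  0.086] [ 0.507 -0.387  0.08 ]
```

```bash
python3 -m crank '[[0,0,0,-0.5,-5.9,0,-1],[0,0,0,-0.5,-5.9,0,-1],[0,0,0,-0.5,-5.9,0,-1],[0,0,0,-0.5,-5.9,0,-1],[0,0,0,-0.5,-5.9,0,-1],[0,0,0,-0.5,-5.9,0,-1]]'
python3 -m crank '[[0,0,0,-0.5,-5.9,0,-1],[0,0,0,-0.5,-5.9,0,-1],[0,0,0,-0.5,-5.9,0,-1],[0,0,0,-0.5,-5.9,0,-1],[0,0,0,-0.6,-5.7,0,-1],[0,0,0,-0.6,-5.7,0,-1],[0,0,0,0,0,0,-1],[0,0,0,0,0,0,-1]]'
python3 - <<'E'
from h import *
im=eyes.get_image('wrist');cv2.imwrite('pics/w3.png',im['frame'][...,::-1])
# tube cap: fisheye rays onto z=.113
F=im['frame'].astype(int);m=(F[...,2]>F[...,0]+60)&(F[...,2]>120)
n,l,st,ce=cv2.connectedComponentsWithStats(m.astype(np.uint8))
f=192/np.tan(np.radians(im['vertical_fov'])/2);T=np.linalg.inv(im['camera_from_world'])
for i in range(1,n):
    if st[i,4]<100: continue
    ys,xs=np.where(l==i);a=xs-im['cx'];b=ys-im['cy'];r=np.hypot(a,b)+1e-9;t=r/f
    d=np.stack([a/r*np.sin(t),b/r*np.sin(t),np.cos(t)],-1)@T[:3,:3].T
    p=T[:3,3]+d*((.113-T[2,3])/d[:,2])[:,None]
    print(st[i],ce[i],p.min(0).round(4),p.max(0).round(4),p.mean(0).round(4))
print(sensors.observe()['ee_pos'])
E
```

```text
clock: 8.22
ee_pos: [0.4787, -0.037, 0.2408]
tool_rot: [3.141, -0.001, 0.001]
force: [-0.2, -0.4, 0.2]
finger_gap: 0.997
gripper_force: 0.0
clock: 9.22
ee_pos: [0.4471, 0.3109, 0.2404]
tool_rot: [3.141, 0.001, -0.001]
force: [-0.6, -0.4, -0.3]
finger_gap: 0.999
gripper_force: 0.0
[236 165  35  35 956] [252.97698745 182.21861925] [0.4325 0.2921 0.113 ] [0.4668 0.3257 0.113 ] [0.4496 0.3089 0.113 ]
[0.447373   0.31032017 0.24054674]
```

View pics/w3.png

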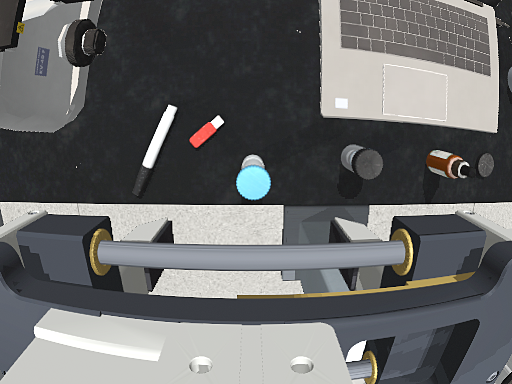

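The blue cap is at (253,182), centred between the fingers, with the neighbours well clear. I'll descend and grip.

```bash
python3 -m crank '[[0,0,0,0.1,0.1,4.5,-1],[0,0,0,0,0,4.5,-1],[0,0,0,0,0,4.5,-1],[0,0,0,0,0,4.0,-1],[0,0,0,0,0,1.0,-1],[0,0,0,0,0,0,1],[0,0,0,0,0,0,1],[0,0,0,0,0,0,1],[0,0,0,0,0,0,1],[0,0,0,0,0,0,1]]' 30
python3 -m crank '[[0,0,0,0,0,0,1],[0,0,0,0,0,0,1],[0,0,0,0,0,0,1],[0,0,0,0,0,0,1],[0,0,0,0,0,0,1]]'
```

```text
clock: 10.52
ee_pos: [0.4484, 0.3103, 0.056]
tool_rot: [-3.141, 0.0, -0.001]
force: [0.4, -0.3, 0.6]
finger_gap: 0.507
gripper_force: 0.0
clock: 11.15
ee_pos: [0.4484, 0.3102, 0.0557]
tool_rot: [-3.142, 0.0, -0.0]
force: [-0.4, -0.1, 1.0]
finger_gap: 0.335
gripper_force: 30.0
```

```bash
python3 -m crank '[[0,0,0,0,0,-2,1],[0,0,0,0,0,-4,1],[0,0,0,0,0,-4.5,1],[0,0,0,0,0,-4.5,1],[0,0,0,0,0,-3.5,1],[0,0,0,0,0,0,1]]'
python3 -m crank '[[0,0,0,0.6,4,0,1],[0,0,0,0.6,5.8,0,1],[0,0,0,0.6,5.8,0,1],[0,0,0,0.6,5.8,0,1],[0,0,0,0.6,5.8,0,1],[0,0,0,0.6,5.8,0,1],[0,0,0,0.6,5.8,0,1],[0,0,0,0.6,5.8,0,1],[0,0,0,0.7,5.8,0,1],[0,0,0,0.7,6,0,1]]'
python3 -m crank '[[0,0,0,0,0.1,0,1],[0,0,0,0,0,0,1]]'
python3 - <<'E'
from h import *
e=sensors.observe()['ee_pos'];print(e)
s=eyes.get_image('side');c=eyes.get_image('scene');cv2.imwrite('pics/s4.png',cv2.resize(s['frame'][60:220,230:430,::-1],None,fx=3,fy=3))
for im in(s,c):
    Q=cloud(im).reshape(-1,3);F=im['frame'].reshape(-1,3).astype(int)
    w=np.isfinite(Q).all(1);Q=Q[w]
    for lo,hi in((.185,.20),(.2,.215),(.215,.23),(.095,.105)):
        m=(Q[:,2]>lo)&(Q[:,2]<hi)&(abs(Q[:,0]-e[0])<.035)&(abs(Q[:,1]-e[1])<.035)
        if m.sum()>3:print(lo,m.sum(),Q[m].min(0).round(3),Q[m].max(0).round(3))
    m=(abs(Q[:,0]-e[0])<.016)&(abs(Q[:,1]-e[1])<.016)&(Q[:,2]>.12);print('low',np.sort(Q[m,2])[:8].round(3))
E
```

```text
clock: 11.9
ee_pos: [0.4495, 0.3107, 0.2435]
tool_rot: [-3.139, 0.0, -0.008]
force: [0.7, 0.7, -0.6]
finger_gap: 0.341
gripper_force: 30.0
clock: 13.15
ee_pos: [0.5096, -0.2554, 0.2391]
tool_rot: [-3.14, 0.0, 0.003]
force: [0.2, 0.5, -0.9]
finger_gap: 0.336
gripper_force: 30.0
clock: 13.4
ee_pos: [0.5095, -0.2543, 0.2392]
tool_rot: [-3.14, 0.002, 0.004]
force: [-0.1, -0.6, -0.4]
finger_gap: 0.338
gripper_force: 30.0
[ 0.50952717 -0.25430492  0.23919666]
0.185 52 [ 0.495 -0.257  0.185] [ 0.521 -0.237  0.2  ]
0.2 54 [ 0.494 -0.253  0.2  ] [ 0.52  -0.234  0.214]
0.215 53 [ 0.495 -0.256  0.216] [ 0.519 -0.237  0.23 ]
0.095 95 [ 0.481 -0.286  0.095] [ 0.536 -0.228  0.104]
low [0.182 0.182 0.183 0.183 0.183 0.184 0.184 0.184]
0.185 32 [ 0.496 -0.255  0.185] [ 0.519 -0.24   0.199]
0.2 46 [ 0.495 -0.26   0.2  ] [ 0.524 -0.239  0.215]
0.215 39 [ 0.497 -0.26   0.215] [ 0.52  -0.239  0.23 ]
0.095 85 [ 0.484 -0.286  0.095] [ 0.539 -0.229  0.105]
low [0.183 0.185 0.185 0.185 0.185 0.186 0.186 0.187]
```

View pics/s4.png

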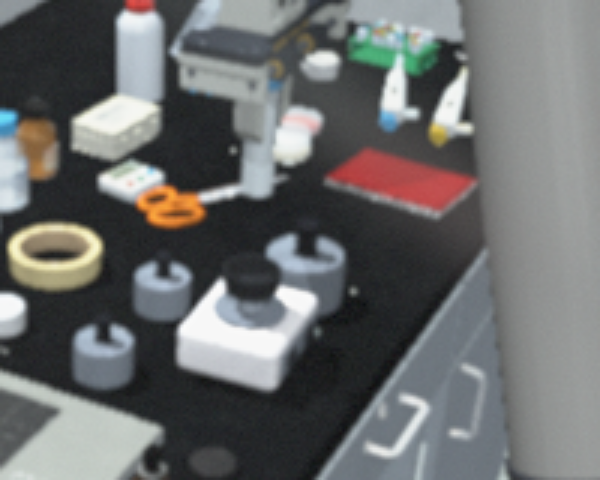

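The tube hangs upright in the grip (foot at crop (258,195)), the cup is at (252,265), and the cover stands behind it.

```bash
python3 -m crank '[[0,0,0,0,0.25,3,1],[0,0,0,0,0,3,1],[0,0,0,0,0,2,1],[0,0,0,0,0,0.7,1],[0,0,0,0,0,0,1],[0,0,0,0,0,0,1]]'
python3 -m crank '[[0,0,0,0,0,0.4,1],[0,0,0,0,0,0.4,1],[0,0,0,0,0,0.4,1],[0,0,0,0,0,0,1],[0,0,0,0,0,0,1]]'
```

```text
clock: 14.25
ee_pos: [0.5108, -0.2573, 0.1548]
tool_rot: [3.14, 0.0, 0.003]
force: [0.3, 0.4, 0.7]
finger_gap: 0.336
gripper_force: 30.0
clock: 14.88
ee_pos: [0.5102, -0.2574, 0.1417]
tool_rot: [3.141, -0.0, 0.0]
force: [-0.2, -0.9, 0.2]
finger_gap: 0.34
gripper_force: 30.0
```

```bash
python3 -m crank '[[0,0,0,0,0,0.2,1],[0,0,0,0,0,0.2,1],[0,0,0,0,0,0.1,1],[0,0,0,0,0,0,1],[0,0,0,0,0,0,1]]'
python3 -m crank '[[0,0,0,0,0,0.1,1],[0,0,0,0,0,0.1,1],[0,0,0,0,0,0,1],[0,0,0,0,0,0,1],[0,0,0,0,0,0,1]]'
```

```text
clock: 15.5
ee_pos: [0.5104, -0.2575, 0.137]
tool_rot: [3.141, -0.0, 0.001]
force: [-0.3, -0.5, 5.5]
finger_gap: 0.338
gripper_force: 30.0
clock: 16.12
ee_pos: [0.5102, -0.2575, 0.1347]
tool_rot: [3.141, -0.0, 0.0]
force: [0.5, -2.1, 4.2]
finger_gap: 0.311
gripper_force: 30.0
```

```bash
python3 -m crank '[[0,0,0,0,0,0,1],[0,0,0,0,0,0,1]]'
python3 - <<'E'
from h import *
e=sensors.observe();print(e['finger_gap'],e['force'],e['ft_torque'])
s=eyes.get_image('side');c=eyes.get_image('scene');cv2.imwrite('pics/s5.png',np.hstack([cv2.resize(i['frame'][a:a+100,b:b+100,::-1],None,fx=4,fy=4) for i,a,b in((s,90,265),(c,90,270))]))
for im in(s,c):
    Q=cloud(im).reshape(-1,3);Q=Q[np.isfinite(Q).all(1)]
    for lo,hi in((.085,.099),(.105,.12),(.12,.135)):
        m=(Q[:,2]>lo)&(Q[:,2]<hi)&(abs(Q[:,0]-.51)<.04)&(abs(Q[:,1]+.256)<.04)
        if m.sum()>3:print(lo,m.sum(),Q[m].min(0).round(3),Q[m].max(0).round(3))
    m=(abs(Q[:,0]-.51)<.03)&(abs(Q[:,1]+.256)<.03);h=np.histogram(Q[m,2],np.arange(.07,.112,.002));print(h[0])
E
```

```text
clock: 16.38
ee_pos: [0.5102, -0.2574, 0.1348]
tool_rot: [3.141, -0.0, 0.0]
force: [0.5, -2.6, 3.1]
finger_gap: 0.308
gripper_force: 30.0
0.30755651783017907 [ 0.46181143 -2.60693219  3.0975856 ] [-0.35857139 -0.06239069 -0.02209297]
0.085 151 [ 0.481 -0.285  0.085] [ 0.536 -0.228  0.099]
0.105 47 [ 0.497 -0.263  0.106] [ 0.52  -0.239  0.12 ]
0.12 41 [ 0.497 -0.272  0.12 ] [ 0.52  -0.237  0.135]
[ 0  0  1 11 12 12 12 14 17 18 14 22 32 32 16  6  6  3  7  8]
0.085 83 [ 0.487 -0.264  0.085] [ 0.538 -0.23   0.099]
0.105 33 [ 0.497 -0.257  0.105] [ 0.521 -0.243  0.119]
0.12 19 [ 0.497 -0.255  0.121] [ 0.519 -0.241  0.135]
[ 0  0  0  3  5  7  7  8  9  9  8 12  9 16 24  9  4  3  1  6]
```

View pics/s5.png

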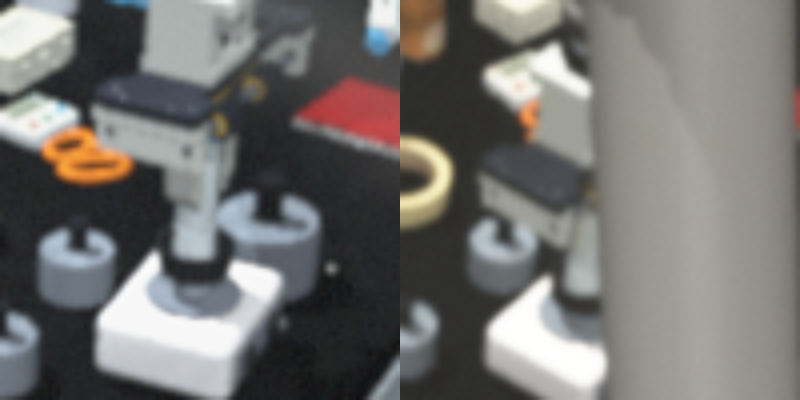

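The tube is in the cup, but the gap dropped from 31 to 28 mm and there is a side force, so the tube probably slid a little in the grip and touches the +y wall. I'll ease it by moving to -y and press on slowly, watching the force.

```bash
python3 -m crank '[[0,0,0,0,0.1,0,1],[0,0,0,0,0.1,0,1],[0,0,0,0,0,0,1],[0,0,0,0,0,0,1]]' 40
python3 -m crank '[[0,0,0,0,0,0.1,1],[0,0,0,0,0,0,1],[0,0,0,0,0,0,1]]'
python3 -m crank '[[0,0,0,0,0,0.1,1],[0,0,0,0,0,0,1],[0,0,0,0,0,0,1]]'; python3 -c "
from h import *
print(sensors.observe()['ft_torque'])"
```

```text
clock: 16.98
ee_pos: [0.5101, -0.2589, 0.1346]
tool_rot: [-3.141, 0.0, 0.001]
force: [0.8, 1.8, 3.7]
finger_gap: 0.306
gripper_force: 40.0
clock: 17.35
ee_pos: [0.5102, -0.2592, 0.1337]
tool_rot: [-3.142, 0.0, 0.0]
force: [0.0, 3.4, 4.3]
finger_gap: 0.312
gripper_force: 40.0
clock: 17.73
ee_pos: [0.5102, -0.2593, 0.1328]
tool_rot: [3.142, -0.0, 0.0]
force: [0.0, 3.0, 5.7]
finger_gap: 0.308
gripper_force: 40.0
[ 0.77679961 -0.01386636  0.00658906]
```

```bash
python3 -m crank '[[0,0,0,0,-0.1,0,1],[0,0,0,0,0,0.1,1],[0,0,0,0,0,0,1],[0,0,0,0,0,0,1]]'
python3 -m crank '[[0,0,0,0,0,0.1,1],[0,0,0,0,0,0.1,1],[0,0,0,0,0,0,1],[0,0,0,0,0,0,1],[0,0,0,0,0,0,1]]'
python3 - <<'E'
from h import *
c=[eyes.get_image(n) for n in('side','scene','side')]
print(sensors.observe()['ft_torque'])
for im in c[:2]:
    Q=cloud(im).reshape(-1,3);Q=Q[np.isfinite(Q).all(1)]
    for lo,hi in((.1,.11),(.11,.12),(.12,.13)):
        m=(Q[:,2]>lo)&(Q[:,2]<hi)&(abs(Q[:,0]-.51)<.018)&(abs(Q[:,1]+.256)<.025)
        if m.sum()>3:print(lo,m.sum(),Q[m].min(0).round(3),Q[m].max(0).round(3),Q[m].mean(0).round(4))
    # cup rim height: points in ring
    r=np.hypot(Q[:,0]-.510,Q[:,1]+.2565);m=(r>.0225)&(r<.0275)&(Q[:,2]>.075)&(Q[:,2]<.11);print(m.sum(),np.percentile(Q[m,2],[50,75,90,98]).round(4))
    D=np.load('pics/scene0.npz')
W=eyes.get_image('wrist');cv2.imwrite('pics/w6.png',W['frame'][...,::-1])
E
```

```text
clock: 18.23
ee_pos: [0.5103, -0.2589, 0.132]
tool_rot: [3.14, -0.0, 0.001]
force: [-0.2, 1.0, 4.6]
finger_gap: 0.31
gripper_force: 40.0
clock: 18.85
ee_pos: [0.5104, -0.259, 0.1302]
tool_rot: [3.14, -0.0, 0.001]
force: [-0.7, 1.7, 6.6]
finger_gap: 0.307
gripper_force: 40.0
[0.41779016 0.06786043 0.0102103 ]
0.1 34 [ 0.495 -0.26   0.1  ] [ 0.519 -0.241  0.11 ] [ 0.5056 -0.2478  0.1052]
0.11 30 [ 0.497 -0.258  0.111] [ 0.52  -0.238  0.12 ] [ 0.5068 -0.2465  0.1156]
0.12 24 [ 0.495 -0.258  0.12 ] [ 0.52  -0.239  0.13 ] [ 0.5049 -0.248   0.1243]
122 [0.086  0.0907 0.0932 0.0943]
0.1 20 [ 0.497 -0.257  0.1  ] [ 0.518 -0.244  0.11 ] [ 0.5068 -0.2495  0.105 ]
0.11 18 [ 0.499 -0.257  0.11 ] [ 0.521 -0.245  0.12 ] [ 0.5086 -0.2489  0.1144]
0.12 12 [ 0.501 -0.252  0.12 ] [ 0.522 -0.243  0.128] [ 0.5074 -0.2485  0.1231]
72 [0.0878 0.0925 0.0952 0.096 ]
```

View pics/w6.png

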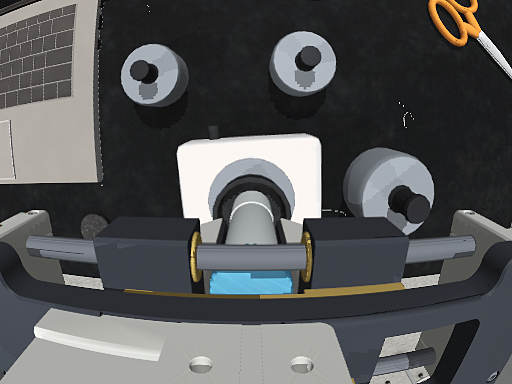

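Wrist view: the tube (253,225) sits upright in the middle of the cup, and the cover stands clear at (390,190). The rim height and the force both give about 6 mm of press. I'll grip firmer, add 1 mm and check that it holds.

```bash
python3 -m crank '[[0,0,0,0,-0.05,0,1],[0,0,0,0,0,0.1,1],[0,0,0,0,0,0,1],[0,0,0,0,0,0,1],[0,0,0,0,0,0,1]]' 55
python3 -m crank '[[0,0,0,0,0,0,1],[0,0,0,0,0,0,1],[0,0,0,0,0,0,1],[0,0,0,0,0,0,1],[0,0,0,0,0,0,1],[0,0,0,0,0,0,1],[0,0,0,0,0,0,1],[0,0,0,0,0,0,1]]'
python3 - <<'E'
from h import *
fs=[]
for n in ('side','scene')*4:
    im=eyes.get_image(n);fs.append(sensors.observe()['force'])
    if len(fs)<3:
        Q=cloud(im).reshape(-1,3);Q=Q[np.isfinite(Q).all(1)]
        r=np.hypot(Q[:,0]-.510,Q[:,1]+.2565);m=(r>.0225)&(r<.0275)&(Q[:,2]>.075)&(Q[:,2]<.11);print(np.percentile(Q[m,2],[90,98]).round(4))
print(np.mean(fs,0),sensors.observe()['ee_pos'])
E
```

```text
clock: 19.68
ee_pos: [0.5105, -0.2589, 0.1294]
tool_rot: [3.139, -0.0, 0.002]
force: [-1.6, 0.6, 7.2]
finger_gap: 0.303
gripper_force: 55.0
clock: 20.68
ee_pos: [0.5105, -0.2589, 0.1294]
tool_rot: [3.139, -0.0, 0.002]
force: [-0.9, -0.3, 8.1]
finger_gap: 0.306
gripper_force: 55.0
[0.0915 0.0935]
[0.0949 0.0969]
[-0.95915922  0.56949763  7.00558291] [ 0.51049343 -0.25888086  0.12940003]
```

```bash
python3 -c "
from bench import hand_in
print(hand_in())"
```

```text
the job is handed in; nothing more can be done
None
```

I handed the job in at about 21 s, but the judge gave no verdict: by my measurements the cover stands clear on the bench, and the gripped tube, upright in the cup after sliding about 5 mm in the grip, holds it pressed about 7 mm (from about 7 N), with the bottle and case never approached.

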